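# Line up craft supplies by height on the display board

## Robot

A 7-joint arm with a two-finger parallel gripper is mounted at the origin on a cart in front of the work surface, level with it; the furniture and walls round the work are solid. World frame = base frame: x ahead of the robot, y to its left, z up, the work surface at z = 0. Lengths are in m, angles in rad, forces in N, time in s.
With the tool pointing down it reaches from about 0.4 to 0.875 m from the base axis. Payload 19.3 kg.
Tool frame: the origin (TCP) lies between the finger pads; the fingertips stand bot.tcp_to_tips ahead of it and the grasp point (between the pads) is the TCP (bot.tcp_to_tips is the distance from the TCP to the fingertips, in m); z points along the fingers, y is the line along which they close (so a half turn about z gives the same grasp; the last joint's range is limited). The gripper opens to 85 mm and grips with 20 to 120 N. Pads are 22 mm wide; open, the fingers measure 114 mm over their backs; the gripper's body (76 mm by 85 mm) begins 54 mm behind the grasp point. The pads swing forward as they close: fully open they stand 13 mm farther back than shut.
Start: joints at [1.271, 0.521, -0.036, 1.599, 0.021, 1.021, -0.113], TCP at [0.142, -0.609, 0.25] pointing down, gripper open.
Joint ranges: [-2.91, 2.91], [-0.3, 2.13], [-1.5, 1.42], [0.17, 2.43], [-1.26, 4.41], [0.16, 1.93], [-2.52, 2.52]. Speed limits (rad/s): [1.89, 1.89, 2.39, 2.39, 3.01, 3.01, 3.01].

## Interface

Orientations are given as [roll, pitch, yaw] about the fixed x, y, z axes, in that order (R = Rz(yaw) Ry(pitch) Rx(roll)).
In Python, from workcell import telemetry, grab_frame, bot gives the robot as it stands. The module is installed in compiled form; this text tells all that it offers.
- The arm moves only by the shell command python3 -m crank 'ROWS' [FORCE]. ROWS is text: rows parted by semicolons, each of 7 numbers parted by spaces: the finger opening in m, from 0 to 0.0854, then the shift along the tool's x, y, z in m, then the turn, a rotation vector about the tool's x, y, z in degrees. A call has exactly 8 rows; each row shifts and turns the commanded pose from where the row before left it, along the tool's axes as they then stand; what a row does not reach is not made up. A row lasts 1/12 s, in which the tool goes at most 41.7 mm and 7.16 degrees, less where a joint would pass 70% of its speed; a pose out of reach is approached as far as the arm can. A call with a gripper value outside its range is refused whole. The fingers move at their own pace and stop on an object; FORCE is the grip in N (left out, the last holds). Time passes only in rows, so rows that do not move let the fingers close, or fill a call up. It gives the time, the measured TCP pose, the force, the opening and the grip force at its end, in the units of the state.
- telemetry.observe(): the state, without advancing time (a new reading comes with each control period).
- grab_frame(name): name is "side" or "top"; returns a dict with "pixels" (384x512x3 uint8, red, green, blue), "depth" (384x512 float32, m along the optical axis (not along the pixel's ray), 0 where there is no reading), "vertical_fov" (degrees; the focal length in pixels is half the picture's height over the tangent of half this angle, whatever the lens; pixels are square), "cx", "cy" (the principal point, pixels), "R" (3x3) and "t" (3): a world point X has camera coordinates R X + t. Camera axes: x right, y down, z forward; pixel columns grow to the right and rows downward; lengths in m; the calibration is good to about 2 mm. A picture is of the moment at which its call begins.
- bot.job_done(): hands the job in; it is judged then, once.
The state is a dict: "clock": time; "qpos": joint angles; "qd": joint speeds; "joint_efforts": joint torques, N m; "position": TCP position; "tool_rot": TCP orientation; "force": force on the tool from outside, world axes, zero at the start; "moment": the same for the moment, N m; "grip_width": finger opening in m; "finger_force": force on a finger pad.
Only numpy, scipy, OpenCV 4.12 (cv2) and the standard library are available. Lean on these libraries where they do the work, as an engineer would, in place of code of your own. Each camera call takes 0.05 s, during which the arm holds its last target. There are 200 camera calls.

## Task

Stand the black pot, the toothpick tub, the clear bottle and the black glue bottle on the four grey felt pads of the wooden board, one centred on each pad, in order of height: the shortest next to the wooden spool, the tallest at the other end. Keep each of them upright all the way and leave them standing still.

Things in the scene. Friction and masses are not known exactly. Their poses are not given: they have to be found in the camera images.
- black_pot: small black round pot with a white lid, 30 mm across, 48 mm tall: the shortest. Origin: centre of the underside; z up; stands upright
- toothpick_tub: round bundle of wooden toothpicks standing in a clear round tub, 71 mm tall; the solid tub is 38 mm across and its lower 42 mm only can be gripped. Origin: centre of the underside; z up; stands upright
- clear_bottle: round bottle with a red foot, a white screw cap and sides so clear that little shows between the two, 49 mm across up to 72 mm height, cap 29 mm across, 94 mm tall in all. Origin: centre of the underside; z up; stands upright
- glue_bottle: flat black glue bottle with a long thin nozzle, 138 mm tall: the tallest. Body 24 mm thick (its x) by 40 mm wide (its y) up to 86 mm height, nozzle above. Origin: centre of the underside; z up; stands upright with its thin direction x within 0.5 rad of straight ahead from the robot
- pad_a: one of four identical round grey felt pads, 64 mm across, in a straight row 85 mm apart (centre to centre) on a pale wooden display board 90 x 410 x 12 mm that lies flat on the table; all pads are level, upper face 15 mm above the table. Origin: centre of the upper face, z up, y along the board. Which pad of the row bears which letter changes from start to start
- pad_b: one of four identical round grey felt pads, 64 mm across, in a straight row 85 mm apart (centre to centre) on a pale wooden display board 90 x 410 x 12 mm that lies flat on the table; all pads are level, upper face 15 mm above the table. Origin: centre of the upper face, z up, y along the board. Which pad of the row bears which letter changes from start to start
- pad_c: one of four identical round grey felt pads, 64 mm across, in a straight row 85 mm apart (centre to centre) on a pale wooden display board 90 x 410 x 12 mm that lies flat on the table; all pads are level, upper face 15 mm above the table. Origin: centre of the upper face, z up, y along the board. Which pad of the row bears which letter changes from start to start
- pad_d: one of four identical round grey felt pads, 64 mm across, in a straight row 85 mm apart (centre to centre) on a pale wooden display board 90 x 410 x 12 mm that lies flat on the table; all pads are level, upper face 15 mm above the table. Origin: centre of the upper face, z up, y along the board. Which pad of the row bears which letter changes from start to start
- end_spool: pale wooden thread spool, 26 mm across, 29 mm tall, fixed upright on one end of the board, in line with the pads, 55 mm from the centre of the nearest pad; it marks the end where the row begins (a dark wooden block 24 x 21 x 34 mm is fixed on the other end; the two may change ends). Origin: centre of its underside, z up
Things that resemble listed ones, but are neither listed nor needed, are in the scene too. Leave any purple look-alike of the toothpick_tub alone.

How it is judged:
At the end, for the whole second after the job is handed in: Counted from the spool, the pads carry the black pot, the toothpick tub, the clear bottle and the glue bottle; each stands within 15 mm of its pad's centre, at pad height, upright within 0.1 rad, released and at rest ((horizontal distance between black_pot and pad_a below 0.015 m or horizontal distance between black_pot and pad_b below 0.015 m or horizontal distance between black_pot and pad_c below 0.015 m or horizontal distance between black_pot and pad_d below 0.015 m) and horizontal distance between black_pot and end_spool between 0 and 0.0975 m and height (world z) of black_pot between 0.011 and 0.02 m and angle between each of black_pot, toothpick_tub, clear_bottle, glue_bottle's own z axis and vertical below 0.1 rad and linear speed of each of black_pot, toothpick_tub, clear_bottle, glue_bottle below 0.02 m/s and angular speed of each of black_pot, toothpick_tub, clear_bottle, glue_bottle below 0.2 rad/s and (horizontal distance between toothpick_tub and pad_a below 0.015 m or horizontal distance between toothpick_tub and pad_b below 0.015 m or horizontal distance between toothpick_tub and pad_c below 0.015 m or horizontal distance between toothpick_tub and pad_d below 0.015 m) and horizontal distance between toothpick_tub and end_spool between 0.0975 and 0.1825 m and height (world z) of toothpick_tub between 0.011 and 0.02 m and (horizontal distance between clear_bottle and pad_a below 0.015 m or horizontal distance between clear_bottle and pad_b below 0.015 m or horizontal distance between clear_bottle and pad_c below 0.015 m or horizontal distance between clear_bottle and pad_d below 0.015 m) and horizontal distance between clear_bottle and end_spool between 0.1825 and 0.2675 m and height (world z) of clear_bottle between 0.011 and 0.02 m and (horizontal distance between glue_bottle and pad_a below 0.015 m or horizontal distance between glue_bottle and pad_b below 0.015 m or horizontal distance between glue_bottle and pad_c below 0.015 m or horizontal distance between glue_bottle and pad_d below 0.015 m) and horizontal distance between glue_bottle and end_spool between 0.2675 and 0.36 m and height (world z) of glue_bottle between 0.011 and 0.02 m); the robot touches nothing.
It fails at once if one of the four things is tipped by more than 0.5 rad (angle between any of black_pot, toothpick_tub, clear_bottle, glue_bottle's own z axis and vertical above 0.5 rad).
It also fails if it takes over 115 s, if anything falls off the work surface, if the arm or the gripper's body presses on something with over 40 N, if the wrist force passes 120 N, or if a joint passes its speed limit or range.

## Working session

There is one attempt and no reset: what is moved stays moved. The work goes in short steps, Python scripts to look and compute and a shell command to move; the robot and the scene stay as the last step left them, time stands still between calls to the robot, and variables do not carry over. Pictures are saved under pics/ and viewed, at most 14 in all, crops included, and the job is handed in when it is done.

```bash
mkdir -p pics; cat > h.py <<'E'
import numpy as np,cv2
from workcell import telemetry, grab_frame, bot
def snap(n,f):
    g=grab_frame(n); cv2.imwrite('pics/'+f,g['pixels'][:,:,::-1]); np.savez('pics/'+f+'.npz',**g); return g
def K(g):
    return g['pixels'].shape[0]/2/np.tan(np.radians(g['vertical_fov'])/2)
def ray(g,u,v,z):
    f=K(g); R=np.array(g['R']);t=np.array(g['t'])
    d=R.T@np.array([(u-g['cx'])/f,(v-g['cy'])/f,1]); c=-R.T@t
    return c+d*(z-c[2])/d[2]
def proj(g,X):
    f=K(g); c=np.array(g['R'])@np.array(X)+g['t']; return c[0]/c[2]*f+g['cx'],c[1]/c[2]*f+g['cy']
E
python3 - <<'E'
from h import *
for n in('top','side'):
    g=snap(n,n+'0.png'); print(n,g['vertical_fov'],g['cx'],g['cy'],(-np.array(g['R']).T@g['t']).round(3),np.array(g['R']).round(2).tolist())
s=telemetry.observe(); print(s, bot.tcp_to_tips)
E
```

```text
top 42.49490901010873 246.6962325290701 195.0737363973678 [ 0.379 -0.044  1.039] [[0.02, -1.0, -0.02], [-0.99, -0.01, -0.15], [0.15, 0.02, -0.99]]
side 45.52160295416486 249.64576845487704 198.68901720186454 [ 0.375 -1.027  0.47 ] [[0.99, -0.15, -0.02], [-0.07, -0.38, -0.92], [0.13, 0.91, -0.38]]
{'clock': 0.1, 'qpos': array([ 1.2708044 ,  0.52194658, -0.03635708,  1.59990651,  0.021211  ,
        1.02112269, -0.11280968]), 'qd': array([ 3.81908282e-05, -1.41887602e-03,  3.10644671e-04, -1.99065500e-03,
        8.11305747e-04, -1.31960277e-03, -1.64963134e-03]), 'joint_efforts': array([ 3.93153998e-03, -9.28499722e+01,  1.98389523e+00, -3.70530438e+01,
        1.81542733e-02,  5.43744143e-03, -6.20068749e-05]), 'position': array([ 0.14228144, -0.608314  ,  0.24980376]), 'tool_rot': array([-3.14059693e+00,  6.40944107e-05,  2.29801952e-01]), 'force': array([-0.25907281,  0.85065634,  0.7723149 ]), 'moment': array([ 0.00837137, -0.0047232 , -0.00256175]), 'finger_force': 0.0, 'grip_width': 0.08567959051814879} 0.019
```

View pics/top0.png

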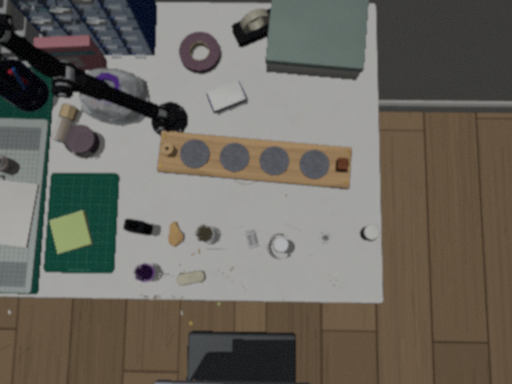

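View pics/side0.png

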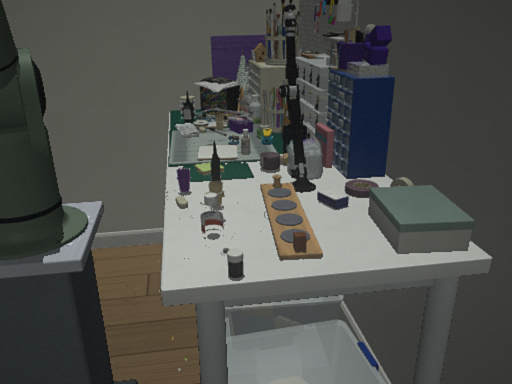

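The top view shows the board with its spool at the left (169,150), pads at (195,153) to (314,164), and the dark block at (342,164). The glue bottle is at (138,227), the tub at (205,233), the clear bottle at (281,245), the pot at (370,232) and the purple look-alike at (146,271). A tall stand has its foot at (170,118).

```bash
python3 - <<'E'
from h import *
g=dict(np.load('pics/top0.png.npz'))
for n,u,v,z in [('p1',195,153,.015),('p2',234,157,.015),('p3',274,160,.015),('p4',314,164,.015),('spool',169,150,.04),('block',342,164,.046),('pot',370,232,.048),('cap',282,243,.094),('tub',205,233,.071),('glue',138,227,.08),('purple',146,271,.07),('lampbase',170,118,.01)]:
    d=g['depth'][v-1:v+2,u-1:u+2]; 
    f=K(g); dd=np.median(d); X=np.array(g['R']).T@(np.array([(u-g['cx'])/f*dd,(v-g['cy'])/f*dd,dd])-g['t'])
    print(n,ray(g,u,v,z).round(3),'depth pt',X.round(3))
a=g['pixels'][195:290,110:390,::-1]
cv2.imwrite('pics/c1.png',cv2.resize(a,None,fx=2.85,fy=2.85,interpolation=cv2.INTER_CUBIC))
s=dict(np.load('pics/side0.png.npz'))
a=s['pixels'][135:285,160:330,::-1]
cv2.imwrite('pics/c2.png',cv2.resize(a,None,fx=4,fy=4,interpolation=cv2.INTER_CUBIC))
E
```

```text
p1 [0.621 0.087 0.015] depth pt [0.621 0.088 0.015]
p2 [0.613 0.004 0.015] depth pt [0.613 0.004 0.016]
p3 [ 0.608 -0.081  0.015] depth pt [ 0.608 -0.081  0.015]
p4 [ 0.6   -0.165  0.015] depth pt [ 0.6   -0.165  0.016]
spool [0.621 0.139 0.04 ] depth pt [0.621 0.139 0.04 ]
block [ 0.594 -0.218  0.046] depth pt [ 0.594 -0.218  0.047]
pot [ 0.456 -0.272  0.048] depth pt [ 0.456 -0.272  0.05 ]
cap [ 0.429 -0.094  0.094] depth pt [ 0.429 -0.094  0.095]
tub [0.447 0.056 0.071] depth pt [0.449 0.058 0.047]
glue [0.456 0.186 0.08 ] depth pt [0.456 0.184 0.087]
purple [0.372 0.168 0.07 ] depth pt [0.372 0.172 0.056]
lampbase [0.699 0.145 0.01 ] depth pt [0.694 0.142 0.026]
```

View pics/c1.png

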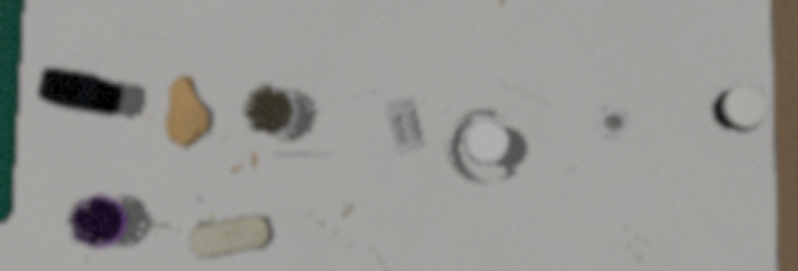

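View pics/c2.png

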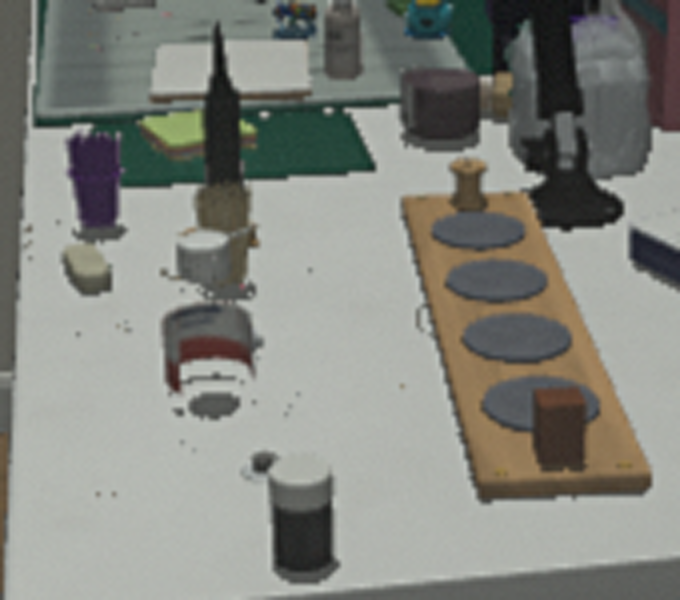

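The crops show the pot with its white lid at far right, the clear bottle with a red foot and white cap, the brown toothpick tub next to an orange blob, and the flat black glue bottle with its nozzle. The purple tub sits front left. Depth agrees with the calibration, so I'll use the cloud for the centres.

```bash
cat >> h.py <<'E'
def cloud(g):
    f=K(g); d=g['depth']; v,u=np.indices(d.shape)
    P=np.stack([(u-g['cx'])/f*d,(v-g['cy'])/f*d,d],-1)-np.array(g['t'])
    P=P@np.array(g['R']); P[d==0]=np.nan; return P
E
python3 - <<'E'
from h import *
for n in('top','side'):
    g=dict(np.load(f'pics/{n}0.png.npz')); P=cloud(g).reshape(-1,3); 
    for nm,c,zs in [('pot',(.456,-.272),[(.008,.035),(.042,.06)]),('clear',(.43,-.094),[(.003,.02),(.02,.072),(.078,.1)]),('tub',(.449,.057),[(.005,.04),(.04,.08)]),('glue',(.456,.186),[(.01,.05),(.05,.083),(.083,.1),(.1,.15)])]:
        for lo,hi in zs:
            m=(np.hypot(P[:,0]-c[0],P[:,1]-c[1])<.045)&(P[:,2]>lo)&(P[:,2]<hi); Q=P[m]
            if len(Q)>3:
                r=cv2.minAreaRect((Q[:,:2]*1000).astype(np.float32)); print(n,nm,lo,hi,len(Q),'min',Q[:,:2].min(0).round(3),'max',Q[:,:2].max(0).round(3),'rect',np.round(r[0]),np.round(r[1]),round(r[2]))
    m=(P[:,0]>.5)&(P[:,0]<1)&(P[:,1]>.0)&(P[:,1]<.5)
    for z in(.05,.1,.15,.2,.3,.4,.5):
        Q=P[m&(abs(P[:,2]-z)<.012)&(P[:,0]<.78)]; 
        if len(Q): print(n,'lamp z',z,len(Q),Q.min(0).round(3),Q.max(0).round(3))
E
```

```text
top pot 0.008 0.035 39 min [ 0.441 -0.276] max [ 0.467 -0.26 ] rect [ 452. -266.] [28. 11.] 23
top pot 0.042 0.06 190 min [ 0.442 -0.288] max [ 0.47  -0.259] rect [ 456. -274.] [29. 28.] 89
top clear 0.003 0.02 209 min [ 0.388 -0.139] max [ 0.473 -0.049] rect [430. -94.] [88. 85.] 82
top clear 0.02 0.072 19 min [ 0.401 -0.106] max [ 0.45  -0.067] rect [426. -85.] [47. 37.] 10
top clear 0.078 0.1 184 min [ 0.412 -0.104] max [ 0.439 -0.077] rect [425. -90.] [27. 27.] 1
top tub 0.005 0.04 53 min [0.408 0.014] max [0.464 0.098] rect [436.  57.] [85. 53.] 88
top tub 0.04 0.08 209 min [0.429 0.042] max [0.466 0.079] rect [448.  60.] [37. 36.] 65
top glue 0.01 0.05 61 min [0.444 0.173] max [0.468 0.212] rect [450. 189.] [19. 41.] 28
top glue 0.05 0.083 72 min [0.444 0.174] max [0.471 0.213] rect [458. 194.] [39. 24.] 83
top glue 0.083 0.1 181 min [0.446 0.175] max [0.471 0.214] rect [459. 194.] [38. 24.] 83
top glue 0.1 0.15 48 min [0.452 0.188] max [0.464 0.198] rect [457. 192.] [ 9. 12.] 64
top lamp z 0.05 1835 [0.568 0.132 0.038] [0.779 0.496 0.062]
top lamp z 0.1 1471 [0.681 0.169 0.088
[... 931 characters left out ...]
0.05 73 min [0.443 0.172] max [0.471 0.206] rect [461. 186.] [39. 23.] 35
side glue 0.05 0.083 103 min [0.444 0.17 ] max [0.468 0.189] rect [458. 177.] [28. 16.] 17
side glue 0.083 0.1 60 min [0.446 0.172] max [0.471 0.209] rect [458. 191.] [38. 22.] 85
side glue 0.1 0.15 45 min [0.45  0.186] max [0.462 0.198] rect [456. 192.] [12. 11.] 85
side lamp z 0.05 637 [0.568 0.129 0.038] [0.774 0.484 0.062]
side lamp z 0.1 409 [0.576 0.167 0.088] [0.779 0.498 0.112]
side lamp z 0.15 98 [0.68  0.198 0.138] [0.709 0.23  0.162]
side lamp z 0.2 116 [0.676 0.223 0.189] [0.713 0.266 0.212]
side lamp z 0.3 99 [0.677 0.271 0.288] [0.709 0.301 0.312]
side lamp z 0.4 85 [0.681 0.295 0.389] [0.705 0.325 0.41 ]
```

```bash
python3 - <<'E'
from h import *
from scipy.linalg import logm
from scipy.spatial.transform import Rotation as Ro
s=telemetry.observe()
A=np.eye(4);A[:3,:3]=Ro.from_euler('xyz',s['tool_rot']).as_matrix();A[:3,3]=s['position']
B=np.eye(4);B[:3,:3]=Ro.from_euler('xyz',[np.pi,0,np.pi/2]).as_matrix();B[:3,3]=[.455,-.274,.14]
L=np.real(logm(np.linalg.inv(A)@B)); n=16
print((L[:3,3]/n*1000).round(1), np.degrees(np.array([L[2,1],L[0,2],L[1,0]])/n).round(2))
E
```

```text
[30.8  2.5  6.9] [-0.  -0.  -4.8]
```

```bash
R='0'; python3 -m crank '0.06 0.0308 0.0025 0.0069 0 0 -4.8;0.06 0.0308 0.0025 0.0069 0 0 -4.8;0.06 0.0308 0.0025 0.0069 0 0 -4.8;0.06 0.0308 0.0025 0.0069 0 0 -4.8;0.06 0.0308 0.0025 0.0069 0 0 -4.8;0.06 0.0308 0.0025 0.0069 0 0 -4.8;0.06 0.0308 0.0025 0.0069 0 0 -4.8;0.06 0.0308 0.0025 0.0069 0 0 -4.8' 40
python3 -m crank '0.06 0.0308 0.0025 0.0069 0 0 -4.8;0.06 0.0308 0.0025 0.0069 0 0 -4.8;0.06 0.0308 0.0025 0.0069 0 0 -4.8;0.06 0.0308 0.0025 0.0069 0 0 -4.8;0.06 0.0308 0.0025 0.0069 0 0 -4.8;0.06 0.0308 0.0025 0.0069 0 0 -4.8;0.06 0.0308 0.0025 0.0069 0 0 -4.8;0.06 0.0308 0.0025 0.0069 0 0 -4.8'
```

```text
clock: 0.77
position: [0.3629, -0.5038, 0.1944]
tool_rot: [-3.141, -0.0, 0.904]
force: [0.5, -1.1, -1.2]
grip_width: 0.06
finger_force: 0.0
clock: 1.43
position: [0.4696, -0.2856, 0.1394]
tool_rot: [3.141, -0.0, 1.574]
force: [0.6, -0.5, -0.5]
grip_width: 0.06
finger_force: 0.0
```

```bash
python3 -m crank '0.06 0 0 0 0 0 0;0.06 0 0 0.01 0 0 0;0.06 0 0 0.01 0 0 0;0.06 0 0 0.01 0 0 0;0.06 0 0 0 0 0 0;0.06 0 0 0 0 0 0;0.06 0 0 0 0 0 0;0.06 0 0 0 0 0 0'
python3 - <<'E'
from h import *
s=telemetry.observe();print(s['position'],s['tool_rot'])
snap('side','s1.png'); 
E
```

```text
clock: 2.1
position: [0.4692, -0.2875, 0.1102]
tool_rot: [3.141, 0.0, 1.57]
force: [0.1, 1.0, 0.5]
grip_width: 0.0599
finger_force: 0.0
[ 0.46920939 -0.28752075  0.11016618] [3.14122349e+00 2.22503674e-04 1.56953698e+00]
```

View pics/s1.png

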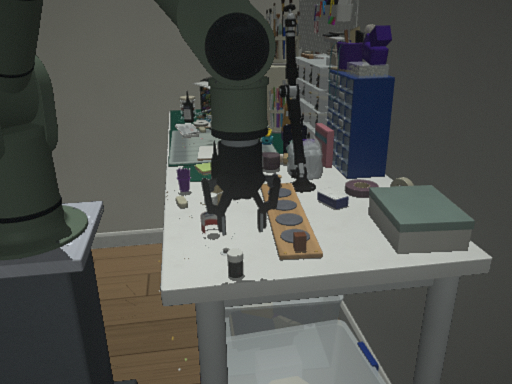

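The gripper hovers above and behind the pot, which stands at (236,264). The last row's step order left a small xy offset, which I'll correct before going down.

```bash
python3 -m crank '0.06 0.0135 -0.014 0 0 0 0;0.06 0 0 0.02 0 0 0;0.06 0 0 0.02 0 0 0;0.06 0 0 0.02 0 0 0;0.06 0 0 0.013 0 0 0;0.06 0 0 0.01 0 0 0;0.06 0 0 0 0 0 0;0.06 0 0 0 0 0 0'
python3 -m crank '0.02 0 0 0 0 0 0;0.02 0 0 0 0 0 0;0.02 0 0 0 0 0 0;0.02 0 0 0 0 0 0;0.02 0 0 0 0 0 0;0.02 0 0 0 0 0 0;0.02 0 0 0 0 0 0;0.02 0 0 0 0 0 0' 30
```

```text
clock: 2.82
position: [0.4552, -0.2736, 0.0271]
tool_rot: [-3.141, -0.0, 1.57]
force: [0.3, -0.0, 0.4]
grip_width: 0.0599
finger_force: 0.0
clock: 3.48
position: [0.4557, -0.274, 0.0277]
tool_rot: [3.14, 0.001, 1.57]
force: [-0.9, 0.3, 8.0]
grip_width: 0.0299
finger_force: 29.0
```

```bash
python3 -m crank '0.02 0 0 -0.01 0 0 0;0.02 0 0 -0.02 0 0 0;0.02 0 0 -0.02 0 0 0;0.02 0.01 0.005 -0.02 0 0 0;0.02 0.02 0.01 0 0 0 0;0.02 0.03 0.015 0 0 0 0;0.02 0.03 0.015 0 0 0 0;0.02 0.03 0.015 0 0 0 0'
python3 -m crank '0.02 0.03 0.015 0 0 0 0;0.02 0.03 0.015 0 0 0 0;0.02 0.03 0.015 0 0 0 0;0.02 0.03 0.015 0 0 0 0;0.02 0.03 0.015 0 0 0 0;0.02 0.03 0.015 0 0 0 0;0.02 0.025 0.008 0 0 0 0;0.02 0.015 0 0 0 0 0'
python3 -m crank '0.02 0.015 0 0 0 0 0;0.02 0.01 0 0 0 0 0;0.02 0.005 0 0 0 0 0;0.02 0 0 0.01 0 0 0;0.02 0 0 0.01 0 0 0;0.02 0 0 0 0 0 0;0.02 0 0 0 0 0 0;0.02 0 0 0 0 0 0'
```

```text
clock: 4.15
position: [0.5156, -0.1526, 0.0979]
tool_rot: [3.141, 0.0, 1.569]
force: [0.7, -0.1, -0.5]
grip_width: 0.0293
finger_force: 29.6
clock: 4.82
position: [0.6144, 0.0699, 0.0977]
tool_rot: [3.141, -0.002, 1.573]
force: [-0.3, 0.4, -0.1]
grip_width: 0.0291
finger_force: 29.6
clock: 5.48
position: [0.6133, 0.0955, 0.0767]
tool_rot: [-3.141, 0.0, 1.569]
force: [-0.1, -0.3, -0.8]
grip_width: 0.0296
finger_force: 29.6
```

```bash
python3 -m crank '0.02 -0.0075 0.0077 0 0 0 0;0.02 0 0 0.01 0 0 0;0.02 0 0 0.01 0 0 0;0.02 0 0 0.006 0 0 0;0.02 0 0 0.004 0 0 0;0.02 0 0 0.0025 0 0 0;0.02 0 0 0 0 0 0;0.02 0 0 0 0 0 0'
python3 - <<'E'
from h import *
print(telemetry.observe()['position'])
g=snap('side','s2.png'); P=cloud(g).reshape(-1,3)
a=g['pixels'][150:270,210:340,::-1]; cv2.imwrite('pics/s2c.png',cv2.resize(a,None,fx=4,fy=4,interpolation=cv2.INTER_CUBIC))
E
```

```text
clock: 6.15
position: [0.621, 0.0889, 0.0444]
tool_rot: [-3.142, -0.0, 1.571]
force: [-0.3, 0.5, 0.2]
grip_width: 0.0292
finger_force: 29.6
[0.62102585 0.08894304 0.04439842]
```

View pics/s2c.png

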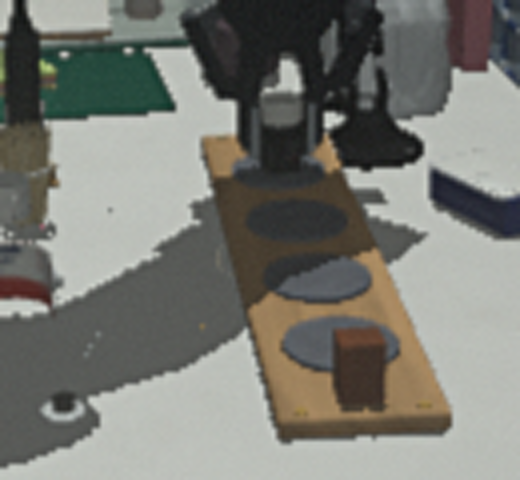

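The pot is upright over pad 1. I'll release it and go to the tub.

```bash
python3 -m crank '0.02 0 0 0.001 0 0 0;0.045 0 0 0 0 0 0;0.045 0 0 0 0 0 0;0.045 0 0 0 0 0 0;0.045 0 0 0 0 0 0;0.045 0 0 -0.005 0 0 0;0.045 0 0 -0.01 0 0 0;0.045 0 0 -0.02 0 0 0'
python3 -m crank '0.06 0 0 -0.03 0 0 0;0.06 0 0 -0.03 0 0 0;0.06 -0.004 -0.02 0 0 0 0;0.06 -0.005 -0.03 0 0 0 0;0.06 -0.006 -0.035 0 0 0 0;0.06 -0.006 -0.035 0 0 0 0;0.06 -0.005 -0.03 0 0 0 0;0.06 -0.005 -0.023 0 0 0 0'
python3 -m crank '0.06 0 0 0 0 0 0;0.06 0 0 0.01 0 0 0;0.06 0 0 0.01 0 0 0;0.06 0 0 0.01 0 0 0;0.06 0 0 0 0 0 0;0.06 0 0 0 0 0 0;0.06 0 0 0 0 0 0;0.06 0 0 0 0 0 0'
```

```text
clock: 6.87
position: [0.6201, 0.0886, 0.0779]
tool_rot: [-3.139, 0.0, 1.57]
force: [0.2, 0.2, 0.6]
grip_width: 0.0449
finger_force: 0.0
clock: 7.53
position: [0.4458, 0.0574, 0.1393]
tool_rot: [3.141, 0.001, 1.57]
force: [0.8, 0.7, -0.1]
grip_width: 0.0599
finger_force: 0.0
clock: 8.2
position: [0.4482, 0.058, 0.1085]
tool_rot: [-3.142, -0.0, 1.57]
force: [-0.0, 0.3, 0.7]
grip_width: 0.0598
finger_force: 0.0
```

```bash
python3 -m crank '0.065 0 0 0.01 0 0 0;0.065 0 0 0.015 0 0 0;0.065 0 0 0.02 0 0 0;0.065 0 0 0.02 0 0 0;0.065 0 0 0.01 0 0 0;0.065 0 0 0.0055 0 0 0;0.065 0 0 0 0 0 0;0.065 0 0 0 0 0 0'
python3 -m crank '0.03 0 0 0 0 0 0;0.03 0 0 0 0 0 0;0.03 0 0 0 0 0 0;0.03 0 0 0 0 0 0;0.03 0 0 0 0 0 0;0.03 0 0 0 0 0 0;0.03 0 0 0 0 0 0;0.03 0 0 0 0 0 0' 30
```

```text
clock: 8.87
position: [0.4482, 0.058, 0.0282]
tool_rot: [3.141, -0.0, 1.57]
force: [0.1, -0.8, 0.7]
grip_width: 0.065
finger_force: 0.0
clock: 9.53
position: [0.4485, 0.0578, 0.0287]
tool_rot: [3.14, -0.0, 1.57]
force: [-1.9, 0.1, 10.1]
grip_width: 0.037
finger_force: 28.9
```

```bash
python3 -m crank '0.03 0 0 -0.01 0 0 0;0.03 0 0 -0.02 0 0 0;0.03 0 0 -0.02 0 0 0;0.03 0 0 -0.01 0 0 0;0.03 -0.004 0.01 0 0 0 0;0.03 -0.006 0.02 0 0 0 0;0.03 -0.008 0.025 0 0 0 0;0.03 -0.009 0.03 0 0 0 0'
python3 -m crank '0.03 -0.009 0.03 0 0 0 0;0.03 -0.009 0.025 0 0 0 0;0.03 -0.006 0.015 0 0 0 0;0.03 -0.003 0.0105 0 0 0 0;0.03 0 0 0 0 0 0;0.03 0 0 0.01 0 0 0;0.03 0 0 0 0 0 0;0.03 0 0 0 0 0 0'
```

```text
clock: 10.2
position: [0.5338, 0.0301, 0.0878]
tool_rot: [-3.141, 0.0, 1.571]
force: [-0.3, -0.2, -0.1]
grip_width: 0.0369
finger_force: 30.3
clock: 10.87
position: [0.6124, 0.004, 0.077]
tool_rot: [-3.14, 0.0, 1.571]
force: [-0.8, 0.4, -0.7]
grip_width: 0.0368
finger_force: 30.3
```

```bash
python3 -m crank '0.03 0 0.0015 0.01 0 0 0;0.03 0 0 0.01 0 0 0;0.03 0 0 0.006 0 0 0;0.03 0 0 0.004 0 0 0;0.03 0 0 0.003 0 0 0;0.03 0 0 0 0 0 0;0.03 0 0 0 0 0 0;0.03 0 0 0 0 0 0'
python3 -m crank '0.055 0 0 0 0 0 0;0.055 0 0 0 0 0 0;0.055 0 0 0 0 0 0;0.055 0 0 0 0 0 0;0.055 0 0 -0.005 0 0 0;0.055 0 0 -0.01 0 0 0;0.055 0 0 -0.02 0 0 0;0.055 0 0 -0.03 0 0 0'
python3 -m crank '0.075 0 0 -0.03 0 0 0;0.075 0 0 -0.03 0 0 0;0.075 -0.01 -0.015 0 0 0 0;0.075 -0.015 -0.03 0 0 0 0;0.075 -0.015 -0.03 0 0 0 0;0.075 -0.015 -0.03 0 0 0 0;0.075 -0.015 -0.03 0 0 0 0;0.075 -0.013 -0.03 0 0 0 0'
python3 -m crank '0.075 -0.01 -0.018 0 0 0 0;0.075 0 -0.006 0 0 0 0;0.075 0 0 0 0 0 0;0.075 0 0 0 0 0 0;0.075 0 0 0 0 0 0;0.075 0 0 0 0 0 0;0.075 0 0 0 0 0 0;0.075 0 0 0 0 0 0'
python3 - <<'E'
from h import *
print(telemetry.observe()['position'])
g=snap('side','s3.png')
E
```

```text
clock: 11.53
position: [0.6152, 0.0038, 0.0451]
tool_rot: [3.141, -0.0, 1.57]
force: [0.1, 0.2, 0.5]
grip_width: 0.0368
finger_force: 30.4
clock: 12.2
position: [0.6139, 0.0038, 0.1097]
tool_rot: [-3.139, -0.0, 1.57]
force: [-0.6, -0.1, 0.9]
grip_width: 0.0549
finger_force: 0.0
clock: 12.87
position: [0.4485, -0.08, 0.1707]
tool_rot: [3.141, 0.001, 1.57]
force: [1.0, -0.2, 0.7]
grip_width: 0.0748
finger_force: 0.0
clock: 13.53
position: [0.4263, -0.0888, 0.1698]
tool_rot: [-3.141, -0.0, 1.571]
force: [-0.1, -0.0, -0.5]
grip_width: 0.0749
finger_force: 0.0
[ 0.42629252 -0.08879122  0.16978851]
```

View pics/s3.png

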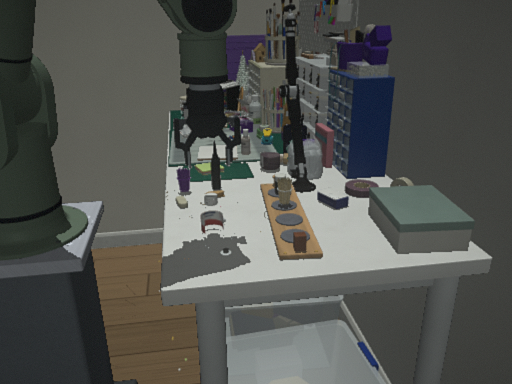

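The tub stands on pad 2 at (284,196), and the gripper is over the clear bottle at (211,212).

```bash
python3 -m crank '0.075 -0.001 -0.001 0.01 0 0 0;0.075 0 0 0.02 0 0 0;0.075 0 0 0.025 0 0 0;0.075 0 0 0.025 0 0 0;0.075 0 0 0.02 0 0 0;0.075 0 0 0.012 0 0 0;0.075 0 0 0.006 0 0 0;0.075 0 0 0 0 0 0'
python3 -m crank '0.04 0 0 0 0 0 0;0.04 0 0 0 0 0 0;0.04 0 0 0 0 0 0;0.04 0 0 0 0 0 0;0.04 0 0 0 0 0 0;0.04 0 0 0 0 0 0;0.04 0 0 0 0 0 0;0.04 0 0 0 0 0 0' 30
```

```text
clock: 14.25
position: [0.4246, -0.0898, 0.0509]
tool_rot: [-3.14, -0.0, 1.571]
force: [-0.8, 0.2, -0.2]
grip_width: 0.0747
finger_force: 0.0
clock: 14.92
position: [0.4255, -0.0903, 0.0528]
tool_rot: [3.14, 0.0, 1.57]
force: [0.1, 0.8, 8.6]
grip_width: 0.0486
finger_force: 30.3
```

```bash
python3 -m crank '0.04 0 0 -0.01 0 0 0;0.04 0 0 -0.015 0 0 0;0.04 0 0 -0.015 0 0 0;0.04 0 0 -0.01 0 0 0;0.04 0 0.01 0 0 0 0;0.04 0.001 0.02 0 0 0 0;0.04 0.0015 0.03 0 0 0 0;0.04 0.002 0.03 0 0 0 0'
python3 -m crank '0.04 0.002 0.03 0 0 0 0;0.04 0.002 0.03 0 0 0 0;0.04 0.001 0.02 0 0 0 0;0.04 0 0.0115 0 0 0 0;0.04 0 0 0 0 0 0;0.04 0 0 0.01 0 0 0;0.04 0 0 0 0 0 0;0.04 0 0 0 0 0 0'
python3 - <<'E'
from h import *
print(telemetry.observe()['position'])
g=snap('side','s4.png')
cv2.imwrite('pics/s4c.png',cv2.resize(g['pixels'][130:270,170:340,::-1],None,fx=4,fy=4,interpolation=cv2.INTER_CUBIC))
E
```

```text
clock: 15.58
position: [0.5165, -0.0861, 0.102]
tool_rot: [3.141, 0.0, 1.569]
force: [1.3, -0.2, -2.2]
grip_width: 0.0487
finger_force: 31.7
clock: 16.25
position: [0.6055, -0.0809, 0.091]
tool_rot: [-3.14, 0.0, 1.57]
force: [-0.0, -0.8, -1.8]
grip_width: 0.0484
finger_force: 31.7
[ 0.60546718 -0.08089347  0.09098864]
```

View pics/s4c.png

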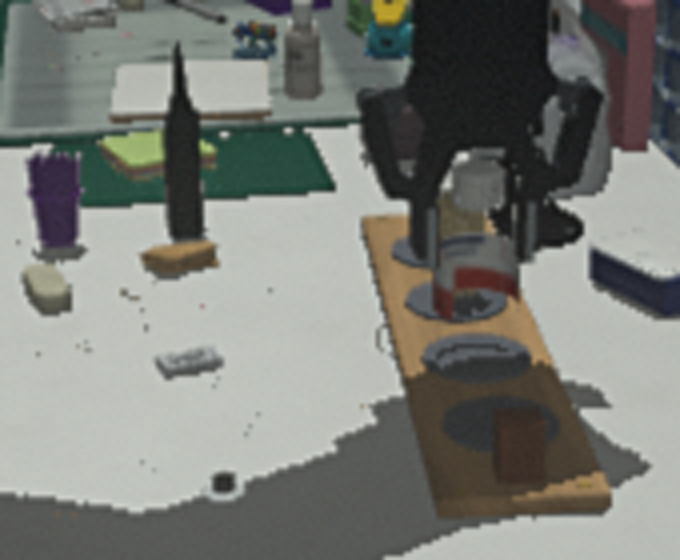

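The bottle hangs upright over pad 3. I'll lower and release it, then go high above the glue bottle.

```bash
python3 -m crank '0.04 0 0.0015 0.008 0 0 0;0.04 0 0 0.007 0 0 0;0.04 0 0 0.004 0 0 0;0.04 0 0 0.003 0 0 0;0.04 0 0 0 0 0 0;0.04 0 0 0 0 0 0;0.07 0 0 0 0 0 0;0.07 0 0 0 0 0 0'
python3 -m crank '0.07 0 0 0 0 0 0;0.07 0 0 0 0 0 0;0.07 0 0 -0.005 0 0 0;0.07 0 0 -0.01 0 0 0;0.07 0 0 -0.025 0 0 0;0.07 0 0 -0.03 0 0 0;0.07 0 0 -0.03 0 0 0;0.07 0 0 -0.034 0 0 0'
python3 -m crank '0.06 0.02 -0.01 0 0 0 0;0.06 0.03 -0.016 0 0 0 0;0.06 0.035 -0.02 0 0 0 0;0.06 0.035 -0.02 0 0 0 0;0.06 0.035 -0.02 0 0 0 0;0.06 0.035 -0.02 0 0 0 0;0.06 0.035 -0.02 0 0 0 0;0.06 0.03 -0.016 0 0 0 0'
python3 -m crank '0.06 0.019 -0.007 0 0 0 0;0.06 0 0 0 0 0 6;0.06 0 0 0 0 0 0;0.06 0 0 0 0 0 0;0.06 0 0 0 0 0 0;0.06 0 0 0 0 0 0;0.06 0 0 0 0 0 0;0.06 0 0 0 0 0 0'
python3 - <<'E'
from h import *
s=telemetry.observe();print(s['position'],s['tool_rot'])
for n in('top','side'):
    g=snap(n,n+'5.png'); P=cloud(g).reshape(-1,3)
    for nm,c,zs in [('glue',(.456,.193),[(.01,.05),(.05,.083),(.083,.1),(.1,.15)]),('pot',(.621,.088),[(.055,.075)]),('tub',(.614,.003),[(.05,.09)]),('clear',(.607,-.081),[(.095,.115)])]:
        for lo,hi in zs:
            m=(np.hypot(P[:,0]-c[0],P[:,1]-c[1])<.04)&(P[:,2]>lo)&(P[:,2]<hi); Q=P[m]
            if len(Q)>3:
                r=cv2.minAreaRect((Q[:,:2]*1000).astype(np.float32)); print(n,nm,lo,hi,len(Q),'rect',np.round(r[0]),np.round(r[1]),round(r[2]))
E
```

```text
clock: 16.97
position: [0.6082, -0.0808, 0.0703]
tool_rot: [3.141, 0.0, 1.57]
force: [0.0, -0.6, -0.2]
grip_width: 0.0696
finger_force: 0.0
clock: 17.63
position: [0.6075, -0.0806, 0.2058]
tool_rot: [-3.141, -0.0, 1.57]
force: [1.3, 0.3, -0.2]
grip_width: 0.0695
finger_force: 0.0
clock: 18.3
position: [0.4645, 0.1764, 0.2051]
tool_rot: [3.14, -0.0, 1.571]
force: [0.3, -0.4, 0.6]
grip_width: 0.06
finger_force: 0.0
clock: 18.97
position: [0.4593, 0.1929, 0.2039]
tool_rot: [-3.142, 0.0, 1.465]
force: [-0.7, 0.2, -0.2]
grip_width: 0.0599
finger_force: 0.0
[0.4593113  0.1928925  0.20390279] [-3.14150813e+00  1.33151070e-06  1.46539795e+00]
top glue 0.01 0.05 61 rect [450. 189.] [18. 41.] 28
top glue 0.05 0.083 65 rect [458. 194.] [41. 24.] 81
top glue 0.083 0.1 187 rect [458. 194.] [39. 24.] 81
top glue 0.1 0.15 48 rect [458. 193.] [ 9. 11.] 31
top pot 0.055 0.075 178 rect [621.  88.] [29. 29.] 4
top tub 0.05 0.09 254 rect [614.   6.] [34. 37.] 3
top clear 0.095 0.115 192 rect [607. -81.] [28. 27.] 1
side glue 0.01 0.05 124 rect [462. 185.] [40. 23.] 36
side glue 0.05 0.083 105 rect [460. 179.] [31. 21.] 26
side glue 0.083 0.1 56 rect [458. 193.] [40. 22.] 85
side glue 0.1 0.15 45 rect [457. 191.] [13.  8.] 83
side pot 0.055 0.075 54 rect [619.  86.] [26. 28.] 12
side tub 0.05 0.09 106 rect [608.   8.] [28. 40.] 6
side clear 0.095 0.115 122 rect [604. -84.] [28. 29.] 39
```

View pics/side5.png

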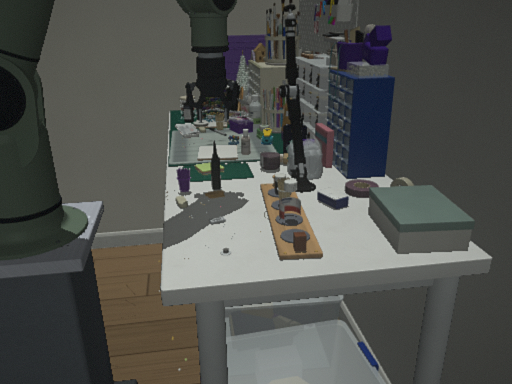

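Pot, tub and bottle stand on their pads within a few mm, and the gripper is above the glue bottle at (215,165). I'll descend so that the nozzle tip stays below the palm.

```bash
python3 -m crank '0.06 0 -0.001 0.01 0 0 0;0.06 0 0 0.02 0 0 0;0.06 0 0 0.025 0 0 0;0.06 0 0 0.025 0 0 0;0.06 0 0 0.02 0 0 0;0.06 0 0 0.01 0 0 0;0.06 0 0 0.006 0 0 0;0.06 0 0 0 0 0 0'
python3 -m crank '0.015 0 0 0 0 0 0;0.015 0 0 0 0 0 0;0.015 0 0 0 0 0 0;0.015 0 0 0 0 0 0;0.015 0 0 0 0 0 0;0.015 0 0 0 0 0 0;0.015 0 0 0 0 0 0;0.015 0 0 0 0 0 0' 40
python3 -m crank '0.015 0 0 -0.005 0 0 0;0.015 0 0 -0.01 0 0 0;0.015 0 0 -0.015 0 0 0;0.015 0 0 -0.015 0 0 0;0.015 0 0 0 0 0 0;0.015 0 0 0 0 0 0;0.015 0 0 0 0 0 0;0.015 0 0 0 0 0 0'
python3 - <<'E'
from h import *
print(telemetry.observe()['position'])
g=snap('side','s6.png')
cv2.imwrite('pics/s6c.png',cv2.resize(g['pixels'][80:230,150:320,::-1],None,fx=4,fy=4,interpolation=cv2.INTER_CUBIC))
E
```

```text
clock: 19.73
position: [0.4577, 0.1934, 0.087]
tool_rot: [-3.14, 0.001, 1.466]
force: [0.2, -0.3, 1.0]
grip_width: 0.0596
finger_force: 0.0
clock: 20.4
position: [0.4588, 0.1937, 0.0889]
tool_rot: [3.14, -0.001, 1.465]
force: [0.4, -1.3, 7.4]
grip_width: 0.0235
finger_force: 38.8
clock: 21.07
position: [0.4579, 0.1933, 0.1326]
tool_rot: [-3.141, 0.0, 1.465]
force: [0.1, 0.1, -1.9]
grip_width: 0.0228
finger_force: 39.4
[0.45790191 0.19327548 0.13255941]
```

View pics/s6c.png

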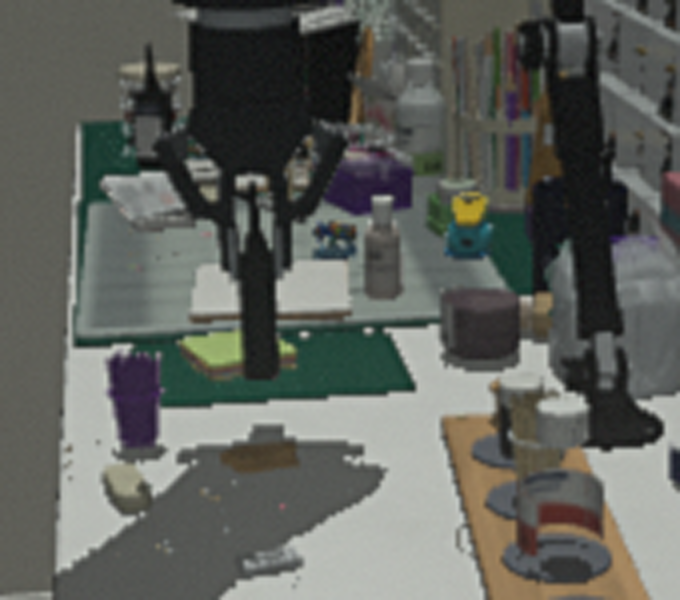

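```bash
python3 -m crank '0.015 0 0 0 0 0 -6;0.015 -0.01 0 0 0 0 0;0.015 -0.02 0 0 0 0 0;0.015 -0.025 0 0 0 0 0;0.015 -0.03 0 0 0 0 0;0.015 -0.03 0 0 0 0 0;0.015 -0.03 0 0 0 0 0;0.015 -0.03 0 0 0 0 0'
python3 -m crank '0.015 -0.03 0 0 0 0 0;0.015 -0.03 0 0 0 0 0;0.015 -0.03 0 0 0 0 0;0.015 -0.03 0 0 0 0 0;0.015 -0.03 0 0 0 0 0;0.015 -0.02 0 0 0 0 0;0.015 -0.012 0.01 0 0 0 0;0.015 0 0.02 0 0 0 0'
python3 -m crank '0.015 0 0.025 0 0 0 0;0.015 0 0.025 0 0 0 0;0.015 0 0.025 0 0 0 0;0.015 0 0.02 0 0 0 0;0.015 0 0.01 0 0 0 0;0.015 0 0.005 0 0 0 0;0.015 0 0 0 0 0 0;0.015 0 0 0 0 0 0'
```

```text
clock: 21.78
position: [0.4573, 0.0163, 0.1326]
tool_rot: [-3.141, 0.0, 1.567]
force: [-0.4, -0.1, -0.6]
grip_width: 0.0232
finger_force: 39.3
clock: 22.45
position: [0.4856, -0.1678, 0.1324]
tool_rot: [-3.139, 0.001, 1.562]
force: [0.6, -1.0, -0.5]
grip_width: 0.0232
finger_force: 39.3
clock: 23.12
position: [0.597, -0.164, 0.1325]
tool_rot: [-3.14, -0.0, 1.569]
force: [0.1, -0.0, 0.2]
grip_width: 0.0232
finger_force: 39.3
```

```bash
python3 -m crank '0.015 -0.002 0.003 0.01 0 0 0;0.015 0 0 0.008 0 0 0;0.015 0 0 0.005 0 0 0;0.015 0 0 0.003 0 0 0;0.015 0 0 0.002 0 0 0;0.015 0 0 0 0 0 0;0.015 0 0 0 0 0 0;0.015 0 0 0 0 0 0'
python3 - <<'E'
from h import *
P=cloud(snap('side','s7.png')).reshape(-1,3)
m=(abs(P[:,0]-.6)<.03)&(abs(P[:,1]+.166)<.035)&(P[:,2]>.02)&(P[:,2]<.08); Q=P[m]; print(len(Q),Q.min(0).round(3),Q.max(0).round(3))
g=grab_frame('side'); cv2.imwrite('pics/s7c.png',cv2.resize(g['pixels'][150:270,210:350,::-1],None,fx=4,fy=4,interpolation=cv2.INTER_CUBIC))
E
```

```text
clock: 23.78
position: [0.601, -0.1656, 0.1051]
tool_rot: [3.141, 0.0, 1.57]
force: [-0.5, -0.7, 0.2]
grip_width: 0.0231
finger_force: 39.3
307 [ 0.586 -0.19   0.02 ] [ 0.61  -0.145  0.08 ]
```

View pics/s7c.png

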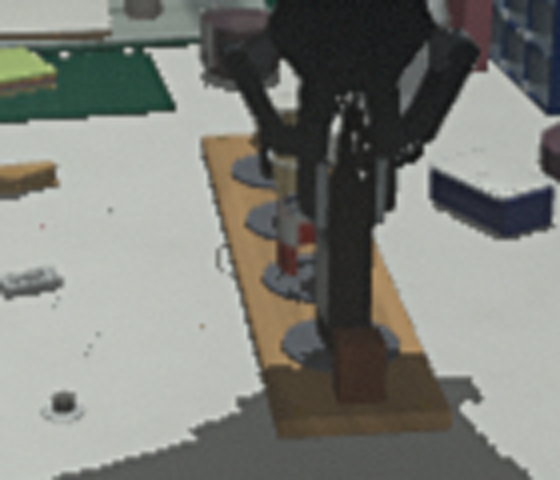

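The glue bottle is upright over pad 4, just above the felt. I'll ease it down to contact.

```bash
python3 -m crank '0.015 0 0 0.001 0 0 0;0.015 0 0 0 0 0 0;0.015 0 0 0 0 0 0;0.015 0 0 0 0 0 0;0.015 0 0 0 0 0 0;0.015 0 0 0 0 0 0;0.015 0 0 0 0 0 0;0.015 0 0 0 0 0 0'
python3 -m crank '0.015 0 0 0.001 0 0 0;0.015 0 0 0 0 0 0;0.015 0 0 0 0 0 0;0.015 0 0 0 0 0 0;0.015 0 0 0 0 0 0;0.015 0 0 0 0 0 0;0.015 0 0 0 0 0 0;0.015 0 0 0 0 0 0'
```

```text
clock: 24.55
position: [0.601, -0.1657, 0.104]
tool_rot: [3.141, 0.0, 1.57]
force: [1.2, -0.2, 2.8]
grip_width: 0.0228
finger_force: 39.8
clock: 25.22
position: [0.6016, -0.1657, 0.1039]
tool_rot: [3.14, 0.0, 1.57]
force: [-1.7, 0.2, 14.2]
grip_width: 0.023
finger_force: 40.2
```

```bash
python3 -m crank '0.015 0 0 -0.001 0 0 0;0.015 0 0 0 0 0 0;0.03 0 0 0 0 0 0;0.04 0 0 0 0 0 0;0.05 0 0 0 0 0 0;0.05 0 0 0 0 0 0;0.05 0 0 0 0 0 0;0.05 0 0 0 0 0 0'
python3 -m crank '0.05 0 0 -0.005 0 0 0;0.05 0 0 -0.015 0 0 0;0.05 0 0 -0.025 0 0 0;0.05 0 0 -0.03 0 0 0;0.05 0 0 -0.03 0 0 0;0.05 0 0 -0.03 0 0 0;0.05 0 -0.03 0 0 0 0;0.05 0 -0.03 0 0 0 0'
python3 -m crank '0.05 0 -0.03 0 0 0 0;0.05 0 -0.03 0 0 0 0;0.05 0 0 0 0 0 0;0.05 0 0 0 0 0 0;0.05 0 0 0 0 0 0;0.05 0 0 0 0 0 0;0.05 0 0 0 0 0 0;0.05 0 0 0 0 0 0'
python3 - <<'E'
from h import *
for n in('top','side'):
    g=snap(n,n+'9.png'); P=cloud(g).reshape(-1,3)
    for nm,c,zs in [('glue',(.6,-.166),[(.05,.11),(.12,.16)]),('pot',(.621,.088),[(.055,.075)]),('tub',(.614,.003),[(.05,.09)]),('clear',(.607,-.081),[(.095,.115)])]:
        for lo,hi in zs:
            m=(np.hypot(P[:,0]-c[0],P[:,1]-c[1])<.04)&(P[:,2]>lo)&(P[:,2]<hi); Q=P[m]
            if len(Q)>3:
                r=cv2.minAreaRect((Q[:,:2]*1000).astype(np.float32)); print(n,nm,lo,hi,len(Q),'rect',np.round(r[0]),np.round(r[1]),round(r[2]),Q[:,2].max().round(3))
cv2.imwrite('pics/s9c.png',cv2.resize(g['pixels'][130:270,190:350,::-1],None,fx=4,fy=4,interpolation=cv2.INTER_CUBIC))
E
```

```text
clock: 25.88
position: [0.6009, -0.1656, 0.1038]
tool_rot: [-3.141, -0.0, 1.57]
force: [-0.4, 0.4, 0.3]
grip_width: 0.0498
finger_force: 0.0
clock: 26.55
position: [0.5414, -0.1652, 0.2406]
tool_rot: [3.138, 0.0, 1.571]
force: [-0.6, -0.1, -0.2]
grip_width: 0.05
finger_force: 0.0
clock: 27.22
position: [0.4814, -0.1653, 0.2387]
tool_rot: [-3.141, -0.0, 1.571]
force: [-0.9, -0.7, 0.6]
grip_width: 0.0501
finger_force: 0.0
top glue 0.05 0.11 77 rect [ 599. -149.] [25.  9.] 7 0.104
top pot 0.055 0.075 181 rect [621.  88.] [30. 29.] 44 0.069
top tub 0.05 0.09 256 rect [614.   5.] [35. 37.] 40 0.087
top clear 0.095 0.115 193 rect [606. -81.] [28. 27.] 3 0.114
side glue 0.05 0.11 398 rect [ 597. -167.] [43. 24.] 89 0.11
side glue 0.12 0.16 61 rect [ 598. -168.] [9. 8.] 79 0.154
side pot 0.055 0.075 55 rect [618.  90.] [29. 32.] 14 0.066
side tub 0.05 0.09 107 rect [608.   4.] [28. 33.] 6 0.085
side clear 0.095 0.115 99 rect [604. -81.] [32. 22.] 76 0.112
```

View pics/s9c.png

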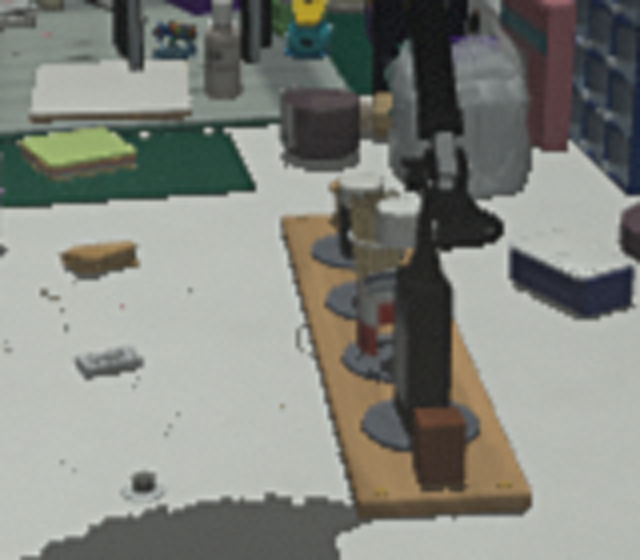

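View pics/top9.png

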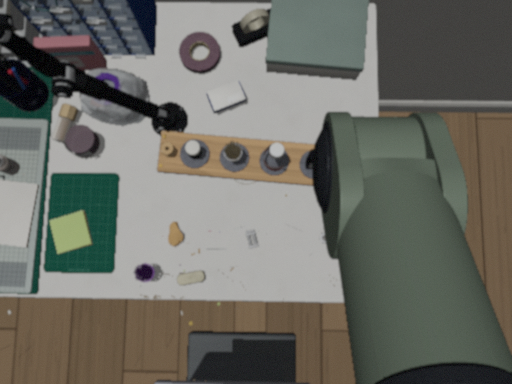

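All four stand upright on their pads in order, the measured centres are within a few mm, and the arm is clear.

```bash
python3 -c "from h import *; print(bot.job_done())"
```

```text
the job is handed in; nothing more can be done
None
```

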